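# Shut the drawer and the phone box at the repair bench

### The job

Tidy up at the phone repair bench: with the fingertips, gently push the drawer of the blue unit fully home, and gently push the lid of the white phone box down from its outside until it is fully shut, in either order. Leave the red unit's drawer open just as it is, and do not shift the phones, the jar or the screwdriver. Nothing is to be gripped, slammed or lifted; finish with the hand clear of everything.

Things in the scene. Friction and masses are not known exactly. Their poses are not given: they have to be found in the camera images.
- blue_unit: the small blue plastic drawer unit, fixed to the bench: shell 140 deep (along its x) x 100 wide (y) x 65 mm high, one drawer. Origin at bench level under the middle of the shell's front face; its x axis points from the front face back into the shell, away from the robot (turned up to 12 degrees either way), z up
- blue_drawer (a joint): how far the blue drawer stands open, m: 0 = fully home (end stop), up to 0.08; it starts 0.04 to 0.072 open. It slides along the unit's x axis (opens towards -x) with about 1.5 N of friction and stays where it is left. The tray behind its front panel has a clear flush cover and no handle, so there is nothing to take hold of
- blue_front (a point): middle of the blue drawer's outer front face, 32 mm above the bench; moves with the drawer (at unit x = -0.010 when home); axes as the unit's. The front is a plain upright panel, 96 wide x 52 high (6 to 58 mm above the bench) x 10 mm thick, with a blank white card; when home it lies against the shell, 10 mm proud of it
- red_unit: the small red plastic drawer unit, fixed to the bench: shell 140 deep (along its x) x 100 wide (y) x 65 mm high, one drawer. Origin at bench level under the middle of the shell's front face; its x axis points from the front face back into the shell, away from the robot (turned up to 12 degrees either way), z up. To be left alone
- red_drawer (a joint): how far the red drawer stands open, m: 0 = fully home (end stop), up to 0.08; it starts 0.04 to 0.072 open. It slides along the unit's x axis (opens towards -x) with about 1.5 N of friction and stays where it is left. The tray behind its front panel has a clear flush cover and no handle, so there is nothing to take hold of
- red_front (a point): middle of the red drawer's outer front face, 32 mm above the bench; moves with the drawer (at unit x = -0.010 when home); axes as the unit's. The front is a plain upright panel, 96 wide x 52 high (6 to 58 mm above the bench) x 10 mm thick, with a blank white card; when home it lies against the shell, 10 mm proud of it
- phone_box: white plastic box, fixed to the bench, 120 deep (its x) x 160 wide (y) x 45 mm high, walls and floor 4 mm, with a phone lying in it. Origin at bench level under its middle; x points away from the robot (turned up to 12 degrees either way), z up
- lid (a joint): opening angle of the box's lid, rad: 0 = flat and fully shut (end stop), 1.57 upright, at most 1.6; it starts half open, 0.9 to 1.3. A plain white plate 120 x 160 x 6 mm, a grey patch on the outside, no handle; a stiff hinge keeps it at whatever angle it is left (1 to 2 N near the free edge pushes it shut)
- lid_hinge (a point): on the hinge line, in the middle of the box's far (+x) upper rim: box x = +0.060, 45.5 mm above the bench; the hinge line runs along the box's y. The axes turn with the lid: x from the free edge to the hinge, z the outward normal of the outer face. The plate's underside lies at this point's z = 0
- lid_edge (a point): middle of the lid's free edge, on the outer face (lid x = -0.120, z = +0.006 from the hinge point); moves with the lid. The outer face looks up and away from the robot while the lid is open; shut, it is level at 51.5 mm above the bench. The inside carries a dark foam liner, 105 x 146 x 4 mm, which the fingers must not touch
- boxed_phone: opened phone, 145 x 70 x 9 mm, lying loose in the white box; origin at the middle of its underside, x along its length
- loose_phone: opened phone, 145 x 70 x 9 mm, lying on the bench beyond the units; origin at the middle of its underside, x along its length
- flux_jar: small round jar with a yellow cap, 38 mm across and 42 mm high, standing loose between the units; origin at the middle of its underside
- screwdriver: small screwdriver with an orange handle 26 mm thick, 150 mm long, lying loose on the bench between the units; origin under its middle, x along its length towards the tip
Not all that is in view belongs to the job. Of the things that look like the phone_box, the larger one is meant.

How it is judged:
By the outcome, as a careful person would: the job done as asked, in the order asked, and still so for the second after the job is handed in, with the robot touching nothing.
It also fails if it takes over 48 s, if anything falls off the work surface, if the arm or the gripper's body presses on something with over 40 N, if the wrist force passes 120 N, or if a joint passes its speed limit or range.

### The arm

A 6-joint arm with a two-finger parallel gripper is mounted at the origin on the work surface. World frame = base frame: x ahead of the robot, y to its left, z up, the work surface at z = 0. Lengths are in mm, angles in rad, forces in N, time in s.
With the tool pointing down it reaches from about 250 to 775 mm from the base axis. Payload 4 kg.
Tool frame: the origin (TCP) lies on the front face of the gripper's body, between the roots of the fingers; the fingertips stand 97 mm ahead of it and the grasp point (between the pads) lies 78 mm ahead of it; z points along the fingers, y is the line along which they close (so a half turn about z gives the same grasp; the last joint's range is limited). The gripper opens to 94 mm and grips with 3 to 60 N. Pads are 16 mm wide; open, the fingers measure 119 mm over their backs; the gripper's body (75 mm by 177 mm) begins 78 mm behind the grasp point.
Start: joints at [-1.3, 0.087, 1.371, -0, 1.684, -0.103], TCP at [200.832, -512.032, 302.706] pointing down, gripper open.
Joint ranges: [-3.1, 3.1], [-0.76, 2.03], [0.27, 2.55], [-1.08, 4.22], [0.17, 2.65], [-2.57, 2.57]. Speed limits (rad/s): [2.79, 2.79, 3.14, 3.14, 3.14, 3.14].

### API

Orientations are given as a unit quaternion [x, y, z, w].
In Python, from workcell import state, grab_frame, hand_in gives the robot as it stands.
- The arm moves only by the tool carry_out, never from a script. Its argument "plan" is a list of rows, each an object of numbers: "ax", "ay", "az": the turn, a rotation vector about the world's x, y, z in rad; "tx", "ty", "tz": the shift along the world's x, y, z in m; "fingers": the finger opening in m, from 0 to 0.094. A call has 1 to 10 rows; each row shifts and turns the commanded pose from where the row before left it; what a row does not reach is not made up. A row lasts 1/8 s, in which the tool goes at most 62.5 mm and 10.7 degrees, less where a joint would pass 70% of its speed; a pose out of reach is approached as far as the arm can. A call with a gripper value outside its range is refused whole. The fingers move at their own pace and stop on an object; the grip force is fixed at half the most. Time passes only in rows, so rows that do not move let the fingers close. It gives the time, the measured TCP pose, the force, the opening and the grip force at its end, in the units of the state.
- state(): the state, without advancing time (a new reading comes with each control period).
- grab_frame(name): name is "scene" or "side" or "wrist"; returns a dict with "color" (480x640x3 uint8, red, green, blue), "range_z" (480x640 float32, mm along the optical axis (not along the pixel's ray), 0 where there is no reading), "fovy" (degrees; the focal length in pixels is half the picture's height over the tangent of half this angle, whatever the lens; pixels are square), "cx", "cy" (the principal point, pixels), "distortion" ([k1, k2, p1, p2, k3] as OpenCV has them; the pictures are not rectified), "eye" and "orientation" of the camera in the world; the wrist camera has in their place "hand_eye" (4x4, takes a point from camera to tool coordinates, whose origin is the TCP and whose axes are the flange's). Camera axes: x right, y up, looking along -z (the intrinsics and any distortion apply to the point x, -y, -z); pixel columns grow to the right and rows downward; lengths in mm; the calibration is good to about 2 mm. A picture is of the moment at which its call begins: read the wrist's pose just before it.
- hand_in(): hands the job in; it is judged then, once.
The state is a dict: "time": time; "joint_pos": joint angles; "joint_vel": joint speeds; "tau": joint torques, N m; "ee_pos": TCP position; "orientation": TCP orientation; "ft_force": force on the tool from outside, world axes, zero at the start; "moment": the same for the moment, N m; "grip_width": finger opening in mm; "finger_force": force on a finger pad.
Only numpy, scipy, OpenCV 4.12 (cv2) and the standard library are available. Lean on these libraries where they do the work, as an engineer would, in place of code of your own. Each camera call takes 0.05 s, during which the arm holds its last target. There are 200 camera calls.

## Working session

There is one attempt and no reset: what is moved stays moved. The work goes in short steps, Python scripts to look and compute and a tool call to move; the robot and the scene stay as the last step left them, time stands still between calls to the robot, and variables do not carry over. Pictures are saved under pics/ and viewed, at most 10 in all, crops included, and the job is handed in when it is done.

Besides the shell and the picture viewer there is one more tool, called as name(argument=value, ...), one argument or row to a line, values as JSON. carry_out: Moves the arm, as the interface text tells. Its arguments: {"type":"object","properties":{"plan":{"type":"array","items":{"type":"object","properties":{"ax":{"type":"number"},"ay":{"type":"number"},"az":{"type":"number"},"tx":{"type":"number"},"ty":{"type":"number"},"tz":{"type":"number"},"fingers":{"type":"number"}}}}},"required":["plan"]}

```bash
ls; mkdir -p pics; cat > h.py <<'E'
import numpy as np, cv2
from scipy.spatial.transform import Rotation as R
from workcell import state, grab_frame, hand_in
def cloud(n):
    s=state(); f=grab_frame(n); h,w=f['range_z'].shape
    fl=h/2/np.tan(np.radians(f['fovy'])/2)
    K=np.array([[fl,0,f['cx']],[0,fl,f['cy']],[0,0,1.]])
    u,v=np.meshgrid(np.arange(w),np.arange(h))
    p=cv2.undistortPoints(np.stack([u,v],-1).reshape(-1,1,2).astype(float),K,np.array(f['distortion'],float)).reshape(h,w,2)
    z=f['range_z'].astype(float)
    P=np.stack([p[...,0]*z,-p[...,1]*z,-z],-1)
    if n=='wrist':
        M=np.array(f['hand_eye']); P=P@M[:3,:3].T+M[:3,3]
        P=R.from_quat(s['orientation']).apply(P.reshape(-1,3)).reshape(h,w,3)+s['ee_pos']
    else:
        P=R.from_quat(f['orientation']).apply(P.reshape(-1,3)).reshape(h,w,3)+f['eye']
    P[z==0]=np.nan
    return f,P
E
python3 - <<'E'
from h import *
for n in('scene','side'):
    f,P=cloud(n); cv2.imwrite(f'pics/{n}.png',f['color'][...,::-1]); np.savez(n,P=P,c=f['color'])
    print(n,f['eye'],f['fovy'],f['distortion'],np.isnan(P[...,0]).mean())
print(state())
E
```

```text
pics
scene [922.18941196 753.33961241 846.10888587] 42.62009383293904 [0.04266045 0.         0.         0.         0.        ] 0.0039029947916666666
side [ 173.42866512  941.15414551 1009.08847955] 43.95107325845986 [-0.12418981  0.          0.          0.          0.        ] 0.003876953125
{'time': 0.1, 'joint_pos': array([-1.30012847e+00,  8.79046497e-02,  1.37206257e+00, -1.51531724e-05,
        1.68362291e+00, -1.03095882e-01]), 'joint_vel': array([ 0.00026652, -0.00179215, -0.00431787,  0.00055668,  0.00170008,
       -0.00105606]), 'tau': array([ 1.39266849e-03, -3.41252589e+01, -3.03301799e+01,  7.19335908e-02,
        3.04323505e-02, -1.06769608e-04]), 'ee_pos': array([ 200.73189446, -511.74399972,  301.62873923]), 'orientation': array([ 9.82588014e-01,  1.85795042e-01, -9.10851677e-05, -9.94603629e-04]), 'ft_force': array([ 0.8026628 , -0.60163792,  0.16384183]), 'moment': array([0.04940909, 0.01569067, 0.00086551]), 'finger_force': 0.0, 'grip_width': 93.75026295395224}
```

View pics/scene.png

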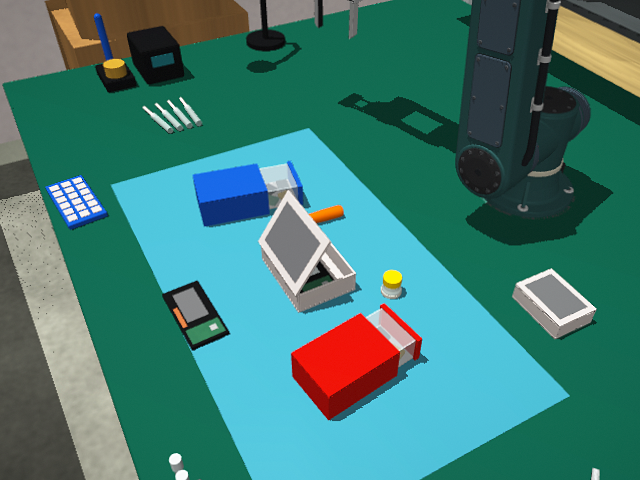

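View pics/side.png

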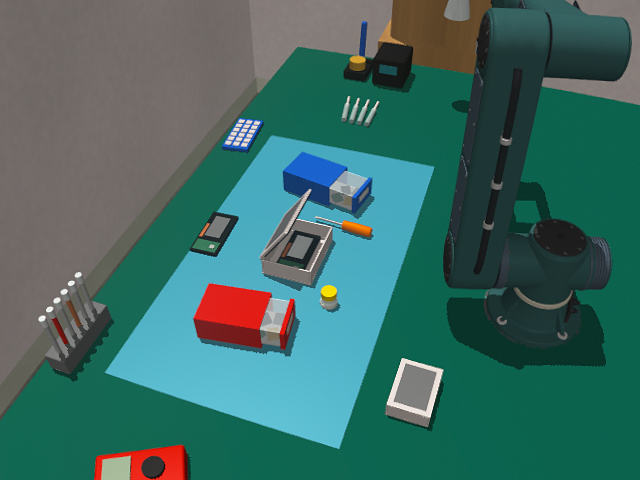

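The scene view shows the blue unit around px (245,190) with its drawer open towards (295,180), the lidded box at (305,255), the orange screwdriver at (325,215), the jar at (392,283) and the red unit at (355,360). The side view agrees, with blue at (328,183), box at (297,245), screwdriver at (350,228) and jar at (329,297). Next I'll measure from the depth clouds.

```bash
python3 - <<'E'
from h import *
def rect(Q,t):
    c,s,a=cv2.minAreaRect(Q[:,:2].astype(np.float32)); print(t,len(Q),'c',np.round(c,1),'size',np.round(s,1),'ang',round(a,2),'z',np.round(np.percentile(Q[:,2],[2,50,98]),1))
for n in('scene','side'):
    d=np.load(n+'.npz');P=d['P'];c=d['c']; H=cv2.cvtColor(c,cv2.COLOR_RGB2HSV); h,s,v=[H[...,i].astype(int) for i in range(3)]
    x,y,z=[P[...,i] for i in range(3)]
    ws=(x>300)&(x<800)&(abs(y)<400)
    def big(m,k=0):
        m=cv2.morphologyEx(m.astype(np.uint8),cv2.MORPH_OPEN,np.ones((2,2)))
        nn,l,st,_=cv2.connectedComponentsWithStats(m); o=np.argsort(-st[1:,4])+1; return l==o[k]
    for col,m in(('blue',(h>105)&(h<128)&(s>150)),('red',((h<5)|(h>175))&(s>170))):
        m=m&ws
        rect(P[big(m&(abs(z-65)<3))],n+col+' shelltop')
        # front panel: colour, lower than 61, above 50
        t=P[big(m&(abs(z-65)<3))]; cx=t[:,0].min()
        q=P[m&(z>54)&(z<61)&(x<cx-15)]; 
        if len(q)>5: rect(q,n+col+' paneltop')
        q=P[ws&(z>10)&(z<62)&(x<cx-3)&(abs(y-t[:,1].mean())<70)&(m|((s<60)&(v>120)))]
        if len(q)>5:
            rect(q,n+col+' drawer')
    for nm,m in(('jar',(h>22)&(h<35)&(s>180)),('driver',(h>8)&(h<18)&(s>200))):
        m=m&ws&(z>5); rect(P[big(m)],n+nm)
    # box & lid
    m=ws&(s<60)&(v>60)&(z>4)
    m=m&(abs(y-y[big(m&(z>70))].mean())<130)
    L=P[big(m&(z>70))]; 
    ctr=L.mean(0); U,S,V=np.linalg.svd(L-ctr,full_matrices=False); nrm=V[2]*np.sign(V[2,2]); res=abs((L-ctr)@nrm)
    L=L[res<4]; ctr=L.mean(0); U,S,V=np.linalg.svd(L-ctr,full_matrices=False); nrm=V[2]*np.sign(V[2,2])
    print(n,'lid',len(L),'n',nrm.round(3),'ctr',ctr.round(1),'rms',(S[2]/len(L)**.5).round(2),'open',np.arctan2(np.hypot(*nrm[:2]),nrm[2]).round(3),'yaw',np.degrees(np.arctan2(nrm[1],nrm[0])).round(2))
    top=L[L[:,2]>L[:,2].max()-6]; print(' edge ztop',L[:,2].max().round(1),'top pts',top.min(0).round(),top.max(0).round())
    q=m&(z>35)&(z<49); rect(P[big(q)],n+' rim')
E
```

```text
sceneblue shelltop 1754 c [ 599.7 -247. ] size [100.2 138.3] ang 78.17 z [nan nan nan]
scenered shelltop 4072 c [608.5 248.8] size [138.6  94.4] ang 8.98 z [nan nan nan]
scenejar 270 c [426.3 118.5] size [65.8 21.3] ang 45.28 z [nan nan nan]
scenedriver 319 c [ 442.7 -109.6] size [19.1 73.1] ang 81.01 z [nan nan nan]Traceback (most recent call last):
  File "<stdin>", line 26, in <module>
  File "<stdin>", line 10, in big
IndexError: index 0 is out of bounds for axis 0 with size 0
```

```bash
cat > m.py <<'E'
from h import *
def rect(Q,t):
    if len(Q)<6: print(t,'few');return
    b=cv2.boxPoints(cv2.minAreaRect(Q[:,:2].astype(np.float32)))
    c,s,a=cv2.minAreaRect(Q[:,:2].astype(np.float32)); print(t,len(Q),'c',np.round(c,1),'size',np.round(s,1),'ang',round(a,2),'z',np.round(np.percentile(Q[:,2],[2,50,98]),1)); print('   ',b.round(0).tolist())
def big(m):
    nn,l,st,_=cv2.connectedComponentsWithStats(m.astype(np.uint8),connectivity=4); return l==1+np.argmax(st[1:,4])
def run(n,P,c):
    P=np.nan_to_num(P,nan=-9999); H=cv2.cvtColor(c,cv2.COLOR_RGB2HSV); h,s,v=[H[...,i].astype(int) for i in range(3)]
    x,y,z=[P[...,i] for i in range(3)]
    ws=(x>300)&(x<800)&(abs(y)<400)
    for col,m in(('blue',(h>105)&(h<128)&(s>150)),('red',((h<5)|(h>175))&(s>170))):
        m=m&ws; tm=big(m&(abs(z-65)<3)); t=P[tm]; rect(t,n+col+' shelltop')
        q=(x<t[:,0].min()-2)&(abs(y-t[:,1].mean())<80)&ws
        rect(P[q&m&(z>53)&(z<62)],n+col+' paneltop')
        rect(P[q&(z>50)&(z<62)],n+col+' drawer')
        a=P[q&m&(z>10)&(z<50)]
        if len(a): print('  front face pts',len(a),np.percentile(a,[5,50,95],axis=0).round(0).tolist())
    for nm,m in(('jar',(h>22)&(h<35)&(s>180)),('driver',(h>8)&(h<18)&(s>200))):
        rect(P[big(m&ws&(z>3))],n+nm)
    m=ws&(s<70)&(v>50)&(x>430)&(x<650)&(abs(y)<140)
    if not (m&(z>70)).any(): print('no lid >70'); return
    L=P[big(m&(z>65))]
    for k in range(3):
        ctr=np.median(L,0) if k==0 else L.mean(0); U,S,V=np.linalg.svd(L-ctr,full_matrices=False); nrm=V[2]*np.sign(V[2,2]); L=L[abs((L-ctr)@nrm)<4]
    print(n,'lid',len(L),'n',nrm.round(3),'ctr',ctr.round(1),'open',np.arctan2(np.hypot(*nrm[:2]),nrm[2]).round(3),'yaw',np.degrees(np.arctan2(nrm[1],nrm[0])).round(2))
    top=L[L[:,2]>L[:,2].max()-6]; print(' zmax',L[:,2].max().round(1),top.min(0).round(),top.max(0).round()); rect(top,'edge')
    rect(P[big(m&(z>36)&(z<50))],n+' rim')
E
python3 - <<'E'
from m import *
for n in('scene','side'):
    d=np.load(n+'.npz'); run(n,d['P'],d['c'])
E
```

```text
sceneblue shelltop 1798 c [ 601.2 -249.1] size [105.3 139.9] ang 78.41 z [62.2 64.7 67.5]
    [[522.0, -287.0], [659.0, -315.0], [680.0, -212.0], [543.0, -183.0]]
sceneblue paneltop 121 c [ 463.4 -221.8] size [97.5  9.6] ang 78.88 z [53.8 57.2 61.1]
    [[449.0, -269.0], [459.0, -271.0], [478.0, -175.0], [468.0, -173.0]]
sceneblue drawer 839 c [ 490.6 -225.1] size [100.1  72.3] ang 83.21 z [51.  55.2 59.2]
    [[449.0, -271.0], [521.0, -279.0], [532.0, -180.0], [461.0, -171.0]]
  front face pts 63 [[468.0, -180.0, 13.0], [473.0, -176.0, 31.0], [477.0, -173.0, 48.0]]
scenered shelltop 4214 c [607.7 247.5] size [140.2 101.3] ang 7.36 z [62.2 64.1 66.8]
    [[532.0, 289.0], [545.0, 188.0], [684.0, 206.0], [671.0, 307.0]]
scenered paneltop 277 c [493.4 232.6] size [12.3 96.2] ang 6.52 z [53.7 56.9 60.1]
    [[482.0, 280.0], [493.0, 184.0], [505.0, 185.0], [494.0, 281.0]]
scenered drawer 1129 c [509.3 234.4] size [45.6 96.4] ang 6.74 z [51.2 54.5 59.2]
    [[481.0, 280.0], [492.0, 184.0], [538.0, 189.0], [526.0, 285.0]]
  front face pts 88 [[483.0, 275.0, 12.0], [490.0, 279.0, 29.0], [492
[... 1842 characters left out ...]
dejar 193 c [435.  128.1] size [36.  32.9] ang 83.53 z [29.2 41.  46. ]
    [[417.0, 112.0], [449.0, 108.0], [453.0, 144.0], [421.0, 148.0]]
sidedriver 260 c [ 441.7 -110.2] size [24.1 74.1] ang 88.94 z [10.  21.  28.5]
    [[404.0, -122.0], [479.0, -123.0], [479.0, -99.0], [405.0, -97.0]]
side lid 578 n [0.813 0.004 0.582] ctr [569.   21.6 115.3] open 0.95 yaw 0.3
 zmax 151.0 [541. -68. 145.] [550.  91. 151.]
edge 104 c [545.4  11.3] size [159.4   7.9] ang 89.56 z [145.1 146.9 149.9]
    [[541.0, -68.0], [549.0, -68.0], [550.0, 91.0], [542.0, 91.0]]
side rim 293 c [528.3  66. ] size [158.8  83.8] ang 37.72 z [36.4 42.4 47.5]
    [[440.0, 51.0], [491.0, -16.0], [617.0, 81.0], [565.0, 148.0]]
```

The two views agree:

| Item | Measurement |
|---|---|
| Blue unit | yaw about -11.7° |
| Blue drawer | front face centre about (456,-219), open about 66 mm |
| Lid | yaw about 0, open about 0.96 rad, hinge x about 612, y about 11 |

Drawer first.

carry_out(
  plan=[
    {"tx": 0.02,"ty": 0.03,"az": -0.058,"fingers": 0},
    {"tx": 0.02,"ty": 0.03,"az": -0.058,"fingers": 0},
    {"tx": 0.02,"ty": 0.03,"az": -0.058,"fingers": 0},
    {"tx": 0.02,"ty": 0.03,"az": -0.058,"fingers": 0},
    {"tx": 0.02,"ty": 0.03,"az": -0.058,"fingers": 0},
    {"tx": 0.02,"ty": 0.03,"az": -0.058,"fingers": 0},
    {"tx": 0.02,"ty": 0.03,"az": -0.058,"fingers": 0},
    {"tx": 0.02,"ty": 0.03,"az": -0.058,"fingers": 0},
    {"tx": 0.02,"ty": 0.03,"az": -0.058,"fingers": 0},
    {"tx": 0.01,"ty": 0.03,"az": -0.056,"fingers": 0},
  ],
)

```text
validation failed for argument at $.pl...
```

carry_out(
  plan=[
    {"ax": 0.0,"ay": 0.0,"az": -0.058,"tx": 0.02,"ty": 0.03,"tz": 0.0,"fingers": 0.0},
    {"ax": 0.0,"ay": 0.0,"az": -0.058,"tx": 0.02,"ty": 0.03,"tz": 0.0,"fingers": 0.0},
    {"ax": 0.0,"ay": 0.0,"az": -0.058,"tx": 0.02,"ty": 0.03,"tz": 0.0,"fingers": 0.0},
    {"ax": 0.0,"ay": 0.0,"az": -0.058,"tx": 0.02,"ty": 0.03,"tz": 0.0,"fingers": 0.0},
    {"ax": 0.0,"ay": 0.0,"az": -0.058,"tx": 0.02,"ty": 0.03,"tz": 0.0,"fingers": 0.0},
  ],
)

```text
time: 0.72
ee_pos: [301.2, -360.8, 302.1]
orientation: [0.999, 0.041, -0.0, -0.0]
ft_force: [0.3, 0.5, -0.2]
grip_width: 47.3
finger_force: 0.0
```

carry_out(
  plan=[
    {"ax": 0.0,"ay": 0.0,"az": -0.057,"tx": 0.019,"ty": 0.031,"tz": 0.0,"fingers": 0.0},
    {"ax": 0.0,"ay": 0.0,"az": -0.057,"tx": 0.019,"ty": 0.031,"tz": 0.0,"fingers": 0.0},
    {"ax": 0.0,"ay": 0.0,"az": -0.057,"tx": 0.019,"ty": 0.031,"tz": 0.0,"fingers": 0.0},
    {"ax": 0.0,"ay": 0.0,"az": -0.057,"tx": 0.019,"ty": 0.031,"tz": 0.0,"fingers": 0.0},
    {"ax": 0.0,"ay": 0.0,"az": -0.057,"tx": 0.019,"ty": 0.031,"tz": 0.0,"fingers": 0.0},
    {"ax": 0.0,"ay": 0.0,"az": 0.0,"tx": 0.0,"ty": 0.0,"tz": -0.045,"fingers": 0.0},
    {"ax": 0.0,"ay": 0.0,"az": 0.0,"tx": 0.0,"ty": 0.0,"tz": -0.045,"fingers": 0.0},
    {"ax": 0.0,"ay": 0.0,"az": 0.0,"tx": 0.0,"ty": 0.0,"tz": -0.045,"fingers": 0.0},
    {"ax": 0.0,"ay": 0.0,"az": 0.0,"tx": 0.0,"ty": 0.0,"tz": -0.037,"fingers": 0.0},
    {"ax": 0.0,"ay": 0.0,"az": 0.0,"tx": 0.0,"ty": 0.0,"tz": 0.0,"fingers": 0.0},
  ],
)

```text
time: 1.98
ee_pos: [393.7, -205.5, 127.3]
orientation: [0.995, -0.1, -0.004, -0.002]
ft_force: [-0.1, -0.9, -0.6]
grip_width: 0.6
finger_force: 0.0
```

carry_out(
  plan=[
    {"ax": 0.0,"ay": 0.0,"az": 0.0,"tx": 0.0098,"ty": -0.002,"tz": 0.0,"fingers": 0.0},
    {"ax": 0.0,"ay": 0.0,"az": 0.0,"tx": 0.0098,"ty": -0.002,"tz": 0.0,"fingers": 0.0},
    {"ax": 0.0,"ay": 0.0,"az": 0.0,"tx": 0.0098,"ty": -0.002,"tz": 0.0,"fingers": 0.0},
    {"ax": 0.0,"ay": 0.0,"az": 0.0,"tx": 0.0098,"ty": -0.002,"tz": 0.0,"fingers": 0.0},
    {"ax": 0.0,"ay": 0.0,"az": 0.0,"tx": 0.0049,"ty": -0.001,"tz": 0.0,"fingers": 0.0},
    {"ax": 0.0,"ay": 0.0,"az": 0.0,"tx": 0.0039,"ty": -0.0008,"tz": 0.0,"fingers": 0.0},
    {"ax": 0.0,"ay": 0.0,"az": 0.0,"tx": 0.0039,"ty": -0.0008,"tz": 0.0,"fingers": 0.0},
    {"ax": 0.0,"ay": 0.0,"az": 0.0,"tx": 0.0039,"ty": -0.0008,"tz": 0.0,"fingers": 0.0},
    {"ax": 0.0,"ay": 0.0,"az": 0.0,"tx": 0.0039,"ty": -0.0008,"tz": 0.0,"fingers": 0.0},
    {"ax": 0.0,"ay": 0.0,"az": 0.0,"tx": 0.0039,"ty": -0.0008,"tz": 0.0,"fingers": 0.0},
  ],
)

```text
time: 3.22
ee_pos: [459.4, -220.0, 130.6]
orientation: [0.995, -0.1, -0.0, -0.0]
ft_force: [-2.7, 0.4, 0.4]
grip_width: 0.7
finger_force: 0.8
```

```bash
python3 -c "
from h import *
s=state();print(s['ee_pos'],s['ft_force'])"
```

```text
[ 459.42743651 -219.98434834  130.59710737] [-2.70603849  0.39560384  0.38680467]
```

carry_out(
  plan=[
    {"ax": 0.0,"ay": 0.0,"az": 0.0,"tx": 0.0049,"ty": -0.001,"tz": 0.0,"fingers": 0.0},
    {"ax": 0.0,"ay": 0.0,"az": 0.0,"tx": 0.0049,"ty": -0.001,"tz": 0.0,"fingers": 0.0},
    {"ax": 0.0,"ay": 0.0,"az": 0.0,"tx": 0.0049,"ty": -0.001,"tz": 0.0,"fingers": 0.0},
    {"ax": 0.0,"ay": 0.0,"az": 0.0,"tx": 0.0049,"ty": -0.001,"tz": 0.0,"fingers": 0.0},
    {"ax": 0.0,"ay": 0.0,"az": 0.0,"tx": 0.0049,"ty": -0.001,"tz": 0.0,"fingers": 0.0},
    {"ax": 0.0,"ay": 0.0,"az": 0.0,"tx": 0.0049,"ty": -0.001,"tz": 0.0,"fingers": 0.0},
    {"ax": 0.0,"ay": 0.0,"az": 0.0,"tx": 0.0039,"ty": -0.0008,"tz": 0.0,"fingers": 0.0},
    {"ax": 0.0,"ay": 0.0,"az": 0.0,"tx": 0.0039,"ty": -0.0008,"tz": 0.0,"fingers": 0.0},
    {"ax": 0.0,"ay": 0.0,"az": 0.0,"tx": 0.0029,"ty": -0.0006,"tz": 0.0,"fingers": 0.0},
    {"ax": 0.0,"ay": 0.0,"az": 0.0,"tx": 0.002,"ty": -0.0004,"tz": 0.0,"fingers": 0.0},
  ],
)

```text
time: 4.47
ee_pos: [501.7, -228.6, 130.6]
orientation: [0.995, -0.1, -0.0, -0.0]
ft_force: [-1.1, 1.5, -0.2]
grip_width: 0.4
finger_force: 0.8
```

carry_out(
  plan=[
    {"ax": 0.0,"ay": 0.0,"az": 0.0,"tx": 0.002,"ty": -0.0004,"tz": 0.0,"fingers": 0.0},
    {"ax": 0.0,"ay": 0.0,"az": 0.0,"tx": 0.002,"ty": -0.0004,"tz": 0.0,"fingers": 0.0},
    {"ax": 0.0,"ay": 0.0,"az": 0.0,"tx": 0.002,"ty": -0.0004,"tz": 0.0,"fingers": 0.0},
    {"ax": 0.0,"ay": 0.0,"az": 0.0,"tx": 0.001,"ty": -0.0002,"tz": 0.0,"fingers": 0.0},
    {"ax": 0.0,"ay": 0.0,"az": 0.0,"tx": 0.001,"ty": -0.0002,"tz": 0.0,"fingers": 0.0},
  ],
)

```text
time: 5.1
ee_pos: [509.6, -230.3, 130.7]
orientation: [0.995, -0.1, -0.0, 0.0]
ft_force: [-1.5, 1.1, -2.3]
grip_width: 0.4
finger_force: 0.8
```

carry_out(
  plan=[
    {"ax": 0.0,"ay": 0.0,"az": 0.0,"tx": 0.001,"ty": -0.0002,"tz": 0.0,"fingers": 0.0},
    {"ax": 0.0,"ay": 0.0,"az": 0.0,"tx": 0.001,"ty": -0.0002,"tz": 0.0,"fingers": 0.0},
    {"ax": 0.0,"ay": 0.0,"az": 0.0,"tx": 0.001,"ty": -0.0002,"tz": 0.0,"fingers": 0.0},
  ],
)

```text
time: 5.48
ee_pos: [512.5, -230.9, 130.6]
orientation: [0.995, -0.1, -0.0, 0.0]
ft_force: [-3.9, 1.5, 0.3]
grip_width: 0.5
finger_force: 1.8
```

carry_out(
  plan=[
    {"ax": 0.0,"ay": 0.0,"az": 0.0,"tx": 0.001,"ty": -0.0002,"tz": 0.0,"fingers": 0.0},
    {"ax": 0.0,"ay": 0.0,"az": 0.0,"tx": 0.001,"ty": -0.0002,"tz": 0.0,"fingers": 0.0},
  ],
)

```text
time: 5.72
ee_pos: [512.9, -231.0, 130.7]
orientation: [0.995, -0.1, -0.003, -0.0]
ft_force: [-8.9, 3.2, 3.9]
grip_width: 0.5
finger_force: 4.6
```

The arm stopped at x≈512.9 with about 9 N, so the drawer is against its end stop. Back off, rise, and move beyond the lid.

carry_out(
  plan=[
    {"ax": 0.0,"ay": 0.0,"az": 0.0,"tx": -0.005,"ty": 0.001,"tz": 0.0,"fingers": 0.0},
    {"ax": 0.0,"ay": 0.0,"az": 0.0,"tx": -0.0196,"ty": 0.004,"tz": 0.0,"fingers": 0.0},
    {"ax": 0.0,"ay": 0.0,"az": 0.0,"tx": -0.0196,"ty": 0.004,"tz": 0.0,"fingers": 0.0},
    {"ax": 0.0,"ay": 0.0,"az": 0.0,"tx": 0.0,"ty": 0.0,"tz": 0.045,"fingers": 0.0},
    {"ax": 0.0,"ay": 0.0,"az": 0.0,"tx": 0.0,"ty": 0.0,"tz": 0.05,"fingers": 0.0},
    {"ax": 0.0,"ay": 0.0,"az": 0.0,"tx": 0.0,"ty": 0.0,"tz": 0.05,"fingers": 0.0},
    {"ax": 0.0,"ay": 0.0,"az": 0.0,"tx": 0.0,"ty": 0.0,"tz": 0.045,"fingers": 0.0},
    {"ax": 0.0,"ay": 0.0,"az": 0.05,"tx": 0.03,"ty": 0.02,"tz": 0.0,"fingers": 0.0},
    {"ax": 0.0,"ay": 0.0,"az": 0.05,"tx": 0.03,"ty": 0.03,"tz": 0.0,"fingers": 0.0},
    {"ax": 0.0,"ay": 0.0,"az": 0.05,"tx": 0.03,"ty": 0.03,"tz": 0.0,"fingers": 0.0},
  ],
)

```text
time: 6.98
ee_pos: [561.8, -141.8, 321.8]
orientation: [1.0, -0.025, 0.002, 0.001]
ft_force: [0.3, -0.3, 0.4]
grip_width: 0.7
finger_force: 0.0
```

```bash
python3 - <<'E'
from m import *
f,P=cloud('scene'); cv2.imwrite('pics/s2.png',f['color'][...,::-1]); run('scene',P,f['color'])
E
```

```text
sceneblue shelltop 1839 c [ 600.5 -249.1] size [106.  141.1] ang 78.49 z [62.2 64.7 67.5]
    [[521.0, -287.0], [659.0, -315.0], [680.0, -211.0], [542.0, -183.0]]
sceneblue paneltop 22 c [ 519.2 -262.4] size [36.5  6.2] ang 81.33 z [54.3 57.1 59.2]
    [[513.0, -280.0], [520.0, -281.0], [525.0, -245.0], [519.0, -244.0]]
sceneblue drawer 34 c [ 519.4 -260.5] size [44.2  7.5] ang 79.56 z [53.3 57.3 59.3]
    [[512.0, -282.0], [519.0, -283.0], [527.0, -239.0], [520.0, -238.0]]
scenered shelltop 4264 c [607.4 247.8] size [141.2 102.2] ang 7.49 z [62.2 64.1 67. ]
    [[531.0, 289.0], [544.0, 188.0], [684.0, 206.0], [671.0, 308.0]]
scenered paneltop 271 c [492.3 232.1] size [12.6 96.6] ang 7.59 z [53.7 56.9 60.2]
    [[480.0, 279.0], [492.0, 183.0], [505.0, 185.0], [492.0, 281.0]]
scenered drawer 1119 c [508.5 233.5] size [45.2 97.2] ang 5.82 z [51.2 54.5 59.3]
    [[481.0, 280.0], [491.0, 183.0], [536.0, 187.0], [526.0, 284.0]]
  front face pts 89 [[483.0, 275.0, 13.0], [490.0, 279.0, 30.0], [492.0, 281.0, 48.0]]
scenejar 270 c [438.6 126.9] size [36.2 33.4] ang 80.53 z [29.  40.3 43.4]
    [[419.0, 112.0], [452.0, 106.0], [458.0, 142.0], [425.0, 147.0]]
scenedriver 320 c [ 444.8 -112.3] size [24.9 71.2] ang 84.8 z [ 9.3 20.7 26.7]
    [[408.0, -121.0], [479.0, -128.0], [481.0, -103.0], [411.0, -97.0]]
scene lid 3244 n [ 0.823 -0.001  0.568] ctr [576.6  14.7 107.2] open 0.967 yaw -0.07
 zmax 148.4 [546. -69. 142.] [555.  88. 148.]
edge 230 c [550.8   9.5] size [157.7   8.9] ang 89.9 z [142.5 144.7 147.8]
    [[546.0, -69.0], [555.0, -69.0], [555.0, 88.0], [547.0, 88.0]]
scene rim 397 c [534.5  70.7] size [153.7  77.4] ang 36.32 z [36.2 41.9 47.8]
    [[450.0, 56.0], [496.0, -6.0], [619.0, 85.0], [574.0, 147.0]]
```

View pics/s2.png

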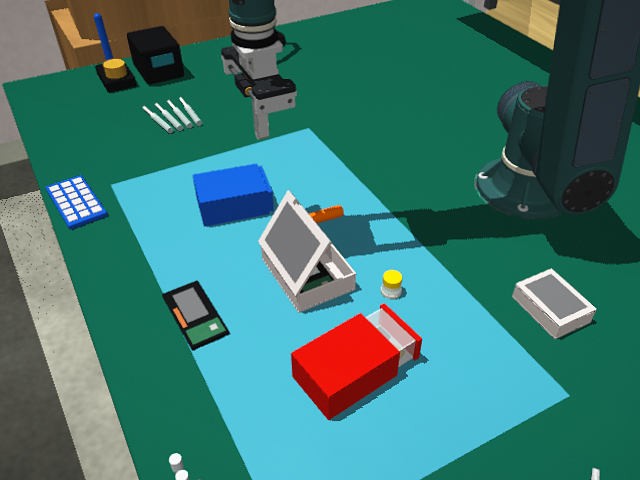

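Blue drawer is shut: at px (270,190) no tray shows. Other things are unmoved. Now the lid: move to (592,11), then down.

carry_out(
  plan=[
    {"ax": 0.0,"ay": 0.0,"az": 0.05,"tx": 0.015,"ty": 0.03,"tz": 0.0,"fingers": 0.0},
    {"ax": 0.0,"ay": 0.0,"az": 0.0,"tx": 0.015,"ty": 0.04,"tz": 0.0,"fingers": 0.0},
    {"ax": 0.0,"ay": 0.0,"az": 0.0,"tx": 0.0,"ty": 0.04,"tz": 0.0,"fingers": 0.0},
    {"ax": 0.0,"ay": 0.0,"az": 0.0,"tx": 0.0,"ty": 0.042,"tz": 0.0,"fingers": 0.0},
    {"ax": 0.0,"ay": 0.0,"az": 0.0,"tx": 0.0,"ty": 0.0,"tz": -0.03,"fingers": 0.0},
    {"ax": 0.0,"ay": 0.0,"az": 0.0,"tx": 0.0,"ty": 0.0,"tz": -0.03,"fingers": 0.0},
    {"ax": 0.0,"ay": 0.0,"az": 0.0,"tx": 0.0,"ty": 0.0,"tz": -0.028,"fingers": 0.0},
    {"ax": 0.0,"ay": 0.0,"az": 0.0,"tx": 0.0,"ty": 0.0,"tz": 0.0,"fingers": 0.0},
  ],
)

```text
time: 8.02
ee_pos: [589.5, 9.7, 230.3]
orientation: [1.0, -0.001, -0.002, -0.0]
ft_force: [0.0, -0.5, 0.7]
grip_width: 0.5
finger_force: 0.0
```

```bash
python3 - <<'E'
import numpy as np
p=None
for t in np.arange(0.97,-0.01,-0.0485):
    r=103; x=611-r*np.cos(t)+6*np.sin(t)+8; z=45.5+r*np.sin(t)+6*np.cos(t)+97
    q=np.array([x,z]); print(round(t,3),q.round(1),(q-p).round(1) if p is not None else '');p=q
E
```

```text
0.97 [565.7 230.9] 
0.922 [561.5 228.2] [-4.2 -2.7]
0.873 [557.4 225.3] [-4.1 -2.9]
0.824 [553.5 222.2] [-3.9 -3.1]
0.776 [549.7 218.9] [-3.8 -3.3]
0.728 [546.1 215.5] [-3.6 -3.5]
0.679 [542.6 211.9] [-3.5 -3.6]
0.631 [539.3 208.1] [-3.3 -3.8]
0.582 [536.3 204.1] [-3.1 -3.9]
0.534 [533.4 200. ] [-2.9 -4.1]
0.485 [530.7 195.8] [-2.7 -4.2]
0.437 [528.2 191.5] [-2.5 -4.3]
0.388 [525.9 187. ] [-2.3 -4.5]
0.34 [523.9 182.5] [-2.  -4.6]
0.291 [522.1 177.8] [-1.8 -4.7]
0.243 [520.5 173.1] [-1.6 -4.7]
0.194 [519.1 168.2] [-1.4 -4.8]
0.146 [518.  163.4] [-1.1 -4.9]
0.097 [517.1 158.4] [-0.9 -4.9]
0.049 [516.4 153.5] [-0.7 -5. ]
0.0 [516.  148.5] [-0.4 -5. ]
```

carry_out(
  plan=[
    {"ax": 0.0,"ay": 0.0,"az": 0.0,"tx": -0.006,"ty": 0.0,"tz": 0.0,"fingers": 0.0},
    {"ax": 0.0,"ay": 0.0,"az": 0.0,"tx": -0.006,"ty": 0.0,"tz": 0.0,"fingers": 0.0},
    {"ax": 0.0,"ay": 0.0,"az": 0.0,"tx": -0.005,"ty": 0.0,"tz": 0.0,"fingers": 0.0},
    {"ax": 0.0,"ay": 0.0,"az": 0.0,"tx": -0.004,"ty": 0.0,"tz": 0.0,"fingers": 0.0},
    {"ax": 0.0,"ay": 0.0,"az": 0.0,"tx": -0.003,"ty": 0.0,"tz": 0.0,"fingers": 0.0},
    {"ax": 0.0,"ay": 0.0,"az": 0.0,"tx": -0.004,"ty": 0.0,"tz": -0.0027,"fingers": 0.0},
    {"ax": 0.0,"ay": 0.0,"az": 0.0,"tx": -0.0041,"ty": 0.0,"tz": -0.0029,"fingers": 0.0},
    {"ax": 0.0,"ay": 0.0,"az": 0.0,"tx": -0.0039,"ty": 0.0,"tz": -0.0031,"fingers": 0.0},
  ],
)

```text
time: 9.02
ee_pos: [554.1, 9.8, 223.9]
orientation: [1.0, -0.001, 0.0, 0.0]
ft_force: [0.4, 0.0, 1.7]
grip_width: 0.7
finger_force: 0.6
```

carry_out(
  plan=[
    {"ax": 0.0,"ay": 0.0,"az": 0.0,"tx": -0.0038,"ty": 0.0,"tz": -0.0033,"fingers": 0.0},
    {"ax": 0.0,"ay": 0.0,"az": 0.0,"tx": -0.0036,"ty": 0.0,"tz": -0.0035,"fingers": 0.0},
    {"ax": 0.0,"ay": 0.0,"az": 0.0,"tx": -0.0035,"ty": 0.0,"tz": -0.0036,"fingers": 0.0},
    {"ax": 0.0,"ay": 0.0,"az": 0.0,"tx": -0.0033,"ty": 0.0,"tz": -0.0038,"fingers": 0.0},
    {"ax": 0.0,"ay": 0.0,"az": 0.0,"tx": -0.0031,"ty": 0.0,"tz": -0.0039,"fingers": 0.0},
    {"ax": 0.0,"ay": 0.0,"az": 0.0,"tx": -0.0029,"ty": 0.0,"tz": -0.0041,"fingers": 0.0},
    {"ax": 0.0,"ay": 0.0,"az": 0.0,"tx": -0.0027,"ty": 0.0,"tz": -0.0042,"fingers": 0.0},
    {"ax": 0.0,"ay": 0.0,"az": 0.0,"tx": -0.0025,"ty": 0.0,"tz": -0.0043,"fingers": 0.0},
    {"ax": 0.0,"ay": 0.0,"az": 0.0,"tx": -0.0023,"ty": 0.0,"tz": -0.0045,"fingers": 0.0},
    {"ax": 0.0,"ay": 0.0,"az": 0.0,"tx": -0.002,"ty": 0.0,"tz": -0.0046,"fingers": 0.0},
  ],
)

```text
time: 10.28
ee_pos: [524.4, 9.8, 183.9]
orientation: [1.0, -0.001, -0.0, 0.0]
ft_force: [-0.3, 0.4, 1.3]
grip_width: 0.2
finger_force: 0.5
```

carry_out(
  plan=[
    {"ax": 0.0,"ay": 0.0,"az": 0.0,"tx": -0.0018,"ty": 0.0,"tz": -0.0047,"fingers": 0.0},
    {"ax": 0.0,"ay": 0.0,"az": 0.0,"tx": -0.0016,"ty": 0.0,"tz": -0.0047,"fingers": 0.0},
    {"ax": 0.0,"ay": 0.0,"az": 0.0,"tx": -0.0014,"ty": 0.0,"tz": -0.0048,"fingers": 0.0},
    {"ax": 0.0,"ay": 0.0,"az": 0.0,"tx": -0.0011,"ty": 0.0,"tz": -0.0049,"fingers": 0.0},
    {"ax": 0.0,"ay": 0.0,"az": 0.0,"tx": -0.0009,"ty": 0.0,"tz": -0.0045,"fingers": 0.0},
    {"ax": 0.0,"ay": 0.0,"az": 0.0,"tx": -0.0005,"ty": 0.0,"tz": -0.003,"fingers": 0.0},
    {"ax": 0.0,"ay": 0.0,"az": 0.0,"tx": 0.0,"ty": 0.0,"tz": -0.002,"fingers": 0.0},
    {"ax": 0.0,"ay": 0.0,"az": 0.0,"tx": 0.0,"ty": 0.0,"tz": -0.002,"fingers": 0.0},
  ],
)

```text
time: 11.28
ee_pos: [517.4, 9.7, 153.5]
orientation: [1.0, -0.001, 0.0, 0.0]
ft_force: [-1.1, 0.6, 1.2]
grip_width: 0.5
finger_force: 0.5
```

carry_out(
  plan=[
    {"ax": 0.0,"ay": 0.0,"az": 0.0,"tx": 0.0,"ty": 0.0,"tz": -0.0015,"fingers": 0.0},
    {"ax": 0.0,"ay": 0.0,"az": 0.0,"tx": 0.0,"ty": 0.0,"tz": -0.0015,"fingers": 0.0},
    {"ax": 0.0,"ay": 0.0,"az": 0.0,"tx": 0.0,"ty": 0.0,"tz": -0.001,"fingers": 0.0},
    {"ax": 0.0,"ay": 0.0,"az": 0.0,"tx": 0.0,"ty": 0.0,"tz": -0.001,"fingers": 0.0},
  ],
)

```text
time: 11.78
ee_pos: [517.4, 9.7, 148.9]
orientation: [1.0, -0.001, 0.0, 0.0]
ft_force: [-2.8, 0.1, 5.2]
grip_width: 0.8
finger_force: 2.6
```

carry_out(
  plan=[
    {"ax": 0.0,"ay": 0.0,"az": 0.0,"tx": 0.0,"ty": 0.0,"tz": -0.001,"fingers": 0.0},
    {"ax": 0.0,"ay": 0.0,"az": 0.0,"tx": 0.0,"ty": 0.0,"tz": 0.0,"fingers": 0.0},
  ],
)

```text
time: 12.02
ee_pos: [517.4, 9.7, 148.9]
orientation: [1.0, -0.001, 0.0, 0.0]
ft_force: [-2.7, 0.2, 6.6]
grip_width: 0.6
finger_force: 3.3
```

carry_out(
  plan=[
    {"ax": 0.0,"ay": 0.0,"az": 0.0,"tx": 0.0,"ty": 0.0,"tz": 0.005,"fingers": 0.0},
    {"ax": 0.0,"ay": 0.0,"az": 0.0,"tx": 0.0,"ty": 0.0,"tz": 0.02,"fingers": 0.0},
    {"ax": 0.0,"ay": 0.0,"az": 0.0,"tx": 0.0,"ty": 0.0,"tz": 0.04,"fingers": 0.0},
    {"ax": 0.0,"ay": 0.0,"az": 0.0,"tx": 0.0,"ty": 0.0,"tz": 0.04,"fingers": 0.0},
    {"ax": 0.0,"ay": 0.0,"az": 0.0,"tx": -0.03,"ty": 0.0,"tz": 0.04,"fingers": 0.0},
    {"ax": 0.0,"ay": 0.0,"az": 0.0,"tx": -0.04,"ty": 0.0,"tz": 0.03,"fingers": 0.0},
    {"ax": 0.0,"ay": 0.0,"az": 0.0,"tx": -0.04,"ty": 0.0,"tz": 0.02,"fingers": 0.0},
    {"ax": 0.0,"ay": 0.0,"az": 0.0,"tx": -0.04,"ty": 0.0,"tz": 0.0,"fingers": 0.0},
    {"ax": 0.0,"ay": 0.0,"az": 0.0,"tx": 0.0,"ty": 0.0,"tz": 0.0,"fingers": 0.0},
  ],
)

```text
time: 13.15
ee_pos: [366.0, 9.9, 343.6]
orientation: [1.0, -0.001, 0.002, 0.0]
ft_force: [-0.1, -0.3, -0.6]
grip_width: 0.5
finger_force: 0.0
```

```bash
python3 - <<'E'
from m import *
f,P=cloud('scene'); cv2.imwrite('pics/s3.png',f['color'][...,::-1]); run('scene',P,f['color'])
m=(P[...,0]>497)&(P[...,0]<607)&(abs(P[...,1]-11)<70)&(P[...,2]>30)&(P[...,2]<80)
Q=P[m]; A=np.c_[Q[:,:2]-[552,11],np.ones(len(Q))]; print('lid plane',np.linalg.lstsq(A,Q[:,2],rcond=None)[0])
E
```

```text
sceneblue shelltop 1849 c [ 600.3 -249.8] size [105.  141.3] ang 78.25 z [62.2 64.7 67.6]
    [[521.0, -287.0], [659.0, -316.0], [680.0, -213.0], [542.0, -184.0]]
sceneblue paneltop 23 c [ 519.7 -262.1] size [38.6  5.6] ang 84.66 z [54.7 57.7 59.4]
    [[515.0, -281.0], [521.0, -282.0], [524.0, -243.0], [519.0, -243.0]]
sceneblue drawer 34 c [ 519.3 -258.6] size [45.4  7.9] ang 82.3 z [54.8 57.9 59.2]
    [[512.0, -281.0], [520.0, -282.0], [526.0, -237.0], [518.0, -236.0]]
scenered shelltop 4234 c [607.9 248. ] size [140.5 101.7] ang 7.17 z [62.2 64.1 66.8]
    [[532.0, 290.0], [544.0, 189.0], [684.0, 206.0], [671.0, 307.0]]
scenered paneltop 272 c [492.4 232.6] size [12.7 97. ] ang 7.3 z [54.4 56.9 60. ]
    [[480.0, 280.0], [492.0, 184.0], [505.0, 185.0], [493.0, 281.0]]
scenered drawer 1133 c [508.8 233.7] size [46.1 97.3] ang 4.74 z [51.2 54.5 59.1]
    [[482.0, 280.0], [490.0, 183.0], [536.0, 187.0], [528.0, 284.0]]
  front face pts 94 [[484.0, 276.0, 12.0], [490.0, 279.0, 31.0], [492.0, 281.0, 49.0]]
scenejar 269 c [438.3 127.3] size [35.9 32.7] ang 40.69 z [29.  40.1 44.1]
    [[414.0, 128.0], [435.0, 103.0], [463.0, 127.0], [441.0, 151.0]]
scenedriver 340 c [ 445.2 -112.6] size [24.7 74.9] ang 85.69 z [ 9.2 20.4 26.7]
    [[407.0, -122.0], [482.0, -128.0], [483.0, -103.0], [409.0, -97.0]]
no lid >70
lid plane [-1.36238085e-03  5.46935934e-04  5.03727717e+01]
```

View pics/s3.png

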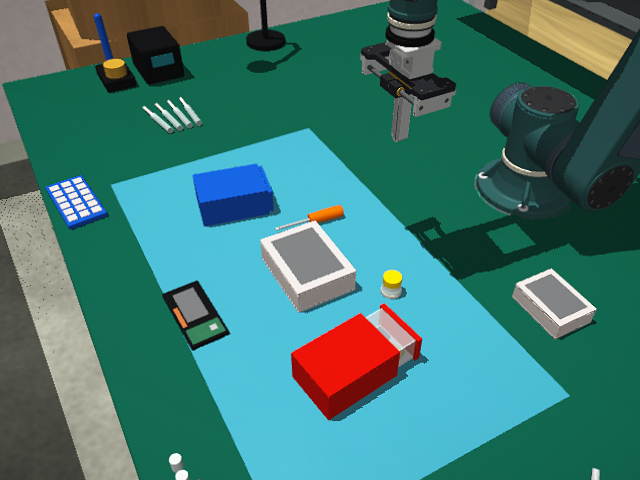

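The lid is flat (plane slope about 0.001) at px (308,262), the blue drawer is home, everything else is unmoved, and the hand is clear.

```bash
python3 -c "
from workcell import hand_in
print(hand_in())"
```

```text
the job is handed in; nothing more can be done
None
```

The job is handed in: the blue drawer is fully home, the white box's lid is shut, and the hand is clear; in the last picture the red drawer, phones, jar and screwdriver show no shift (the boxed phone is hidden under the lid).

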